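Seat the test card and clamp it with the two-stage lever

TASK

A test card lies part way in the card reader: with a fingertip push it by its raised ridge until it is fully home against the end of the channel. Then push the slide lever on top of the reader from its start, past the first click, all the way to its second stop, and leave it there. Do not move the lever until the card is home, do not lift the card, and leave everything else on the bench where it stands.

Things in the scene. Friction and masses are not known exactly. Their poses are not given: they have to be found in the camera images.
- reader: card reader, a white machine fixed on the bench, 260 long (x), 220 wide; origin at bench height; x from its open front (robot's side) to its back, y to its left, z up. Low open card bed at x -150 to 0, y -90 to 10, floor 30 high. Flat-topped head at x 0 to 110, y -110 to 110, 70 high, the slide lever standing on it (mm, reader's frame)
- slot_mouth (a point): the floor centre of the slot in the head's front face, reader (0, -40, 30) mm; axes as the reader's. Card channel: two rails 6 high and 73 apart along the bed, then into the head through this slot, 73 wide and 14 high, as far as an end wall 50 mm behind this point
- bay_end (a point): middle of the foot of the channel's end wall, reader (50, -40, 30) mm; axes parallel to the reader's. The card is fully home when its front edge meets this wall
- card: test card in the channel: loose white plate 100 long (x) x 70 wide x 8 thick mm, about 60 g, slides easily, 1.5 play each side. Upright thumb ridge at its rear (-x) end, 8 thick, 50 wide, top 22 above the card's underside. Origin: centre of the underside; x towards the head. Starts 30 to 50 short of home; when home the ridge's rear face is 50 in front of the head
- card_nose (a point): the middle of the card's front lower edge, 50 mm ahead of the card's origin
- card_ridge (a point): the middle of the top of the card's thumb ridge; the ridge's upright rear face, to push on, is 4 mm behind it (-x), and reaches down to the bed's floor
- lever_top (a point): centre of the top of the slide lever, a grey paddle on the head's top at reader x 55: 26 wide (x), 12 thick along its travel (y), 26 tall, its top 107 and its underside 81 above the bench (mm), on a 10 mm square stem. At joint value 0 it is at reader y = 0. Three equal marks beside its slot show its three places. The space above and around it is free
- lever (a joint): lever travel in m along reader +y (its left). 0 to 0.012 = start place; 0.030 = first detent, where it clicks and stays; 0.060 = second stop, a hard end stop. Sprung humps at 0.0255, 0.0345 and 0.055 lie between: about 6 N takes it over each, else it slides with about 1 N and stays where left; past 0.057 it is held
- cup_a: an open clear sample cup on a yellow foot, 66 diameter, 66 tall, standing on the bench in the nook left of the card bed (sizes in mm, origin under its centre); to be left alone
- cup_b: another such cup, 66 diameter, 66 tall, standing on the bench left of the reader (sizes in mm, origin under its centre); to be left alone
- cup_c: a sample cup, 66 diameter, with a test strip card standing in it, 120 tall overall, right of the reader (sizes in mm, origin under its centre); to be left alone
- spare_card: a second test card, the same as the one in the reader, lying on the bench right of the reader (sizes in mm, origin under its centre); to be left alone
- dropper: a small white capped bottle, 36 diameter, 75 tall, left of the reader (sizes in mm, origin under its centre); to be left alone
- timer: a flat grey timer, 50 x 60 x 22, on the bench to the left (sizes in mm, origin under its centre); to be left alone
- marker: a marker pen, 130 long, 15 thick, lying on the bench to the right (sizes in mm, origin under its centre); to be left alone
There are look-alikes about, which are no part of the job. What is shaped like the card but red is not meant.

How it is judged:
By the outcome, as a careful person would: the job done as asked, in the order asked, and still so for the second after the job is handed in, with the robot touching nothing.
It also fails if it takes over 45 s, if anything falls off the work surface, if the arm or the gripper's body presses on something with over 40 N, if the wrist force passes 120 N, or if a joint passes its speed limit or range.

ROBOT

A 6-joint arm with a two-finger parallel gripper is mounted at the origin on the work surface. World frame = base frame: x ahead of the robot, y to its left, z up, the work surface at z = 0. Lengths are in m, angles in rad, forces in N, time in s.
With the tool pointing down it reaches from about 0.225 to 0.875 m from the base axis. Payload 3.4 kg.
Tool frame: the origin (TCP) lies at the very end of the fingers, on their centre line; the grasp point (between the pads) lies 19 mm behind it (manip.grasp_offset is the distance from the TCP to the grasp point, in m); x points along the fingers, y is the direction in which the jaws open and shut, and the axes are right-handed (so a half turn about x gives the same grasp; the last joint's range is limited). The gripper opens to 85 mm and grips with 20 to 120 N. Pads are 22 mm wide; open, the fingers measure 114 mm over their backs; the gripper's body (76 mm by 85 mm) begins 54 mm behind the grasp point. The pads swing forward as they close: fully open they stand 13 mm farther back than shut.
Start: joints at [0.986, 0.276, 1.505, -0, 1.361, -0.121], TCP at [0.257, 0.514, 0.231] pointing down, gripper open.
Joint ranges: [-2.89, 2.89], [-0.75, 2.08], [0.22, 2.7], [-1.18, 4.32], [0.11, 2.71], [-2.7, 2.7]. Speed limits (rad/s): [2.57, 2.57, 3.14, 3.14, 3.14, 3.14].

INTERFACE

Orientations are given as a unit quaternion [w, x, y, z].
In Python, from rig import manip gives the robot as it stands.
- The arm moves only by the tool step_arm, never from a script. Its argument "increments" is a list of rows, each an object with "grip": the opening, from 0 (shut) to 1 (fully open); "delta_pos": the shift along the world's x, y, z in m, a list of three; "twist": the turn about the world's z in degrees. A call has 1 to 10 rows; each row shifts and turns the commanded pose from where the row before left it; what a row does not reach is not made up. A row lasts 1/12 s, in which the tool goes at most 41.7 mm and 7.16 degrees, less where a joint would pass 70% of its speed; a pose out of reach is approached as far as the arm can. A call with a gripper value outside its range is refused whole. The fingers move at their own pace and stop on an object; "force" is the grip in N (left out, the last holds). Time passes only in rows, so rows that do not move let the fingers close. It gives the time, the measured TCP pose, the force and the opening at its end, in the units of the state.
- manip.get_state(): the state, without advancing time (a new reading comes with each control period).
- manip.get_image(name): name is "scene" or "top" or "wrist"; returns a dict with "img" (480x640x3 uint8, red, green, blue), "fx", "fy", "cx", "cy" (pixels), "rvec" (rotation vector, rad) and "tvec" (3), from world to camera coordinates, as OpenCV has them; the wrist camera has in their place "mount" (4x4, takes a point from camera to tool coordinates, whose origin is the TCP and whose axes are the tool frame's). Camera axes: x right, y down, z forward; pixel columns grow to the right and rows downward; lengths in m; the calibration is good to about 2 mm. A picture is of the moment at which its call begins: read the wrist's pose just before it. There is no depth.
- manip.sign_off(): hands the job in, once; it reports no verdict.
The state is a dict: "clock": time; "qpos": joint angles; "qd": joint speeds; "effort": joint torques, N m; "position": TCP position; "ee_rot": TCP orientation; "contact_force": force on the tool from outside, world axes, zero at the start; "moment": the same for the moment, N m; "width": finger opening in m.
Only numpy, scipy, OpenCV 4.12 (cv2) and the standard library are available. Lean on these libraries where they do the work, as an engineer would, in place of code of your own. Each camera call takes 0.05 s, during which the arm holds its last target. There are 200 camera calls.

## Working session

There is one attempt and no reset: what is moved stays moved. The work goes in short steps, Python scripts to look and compute and a tool call to move; the robot and the scene stay as the last step left them, time stands still between calls to the robot, and variables do not carry over. Pictures are saved under pics/ and viewed, about 8 in all and at most 12, crops included, and the job is handed in when it is done.

Besides the shell and the picture viewer there is one more tool, called by a JSON object that holds its "api" and its "payload", one argument or row to a line. step_arm: Moves the arm, as the interface text tells. Its arguments: {"type":"object","properties":{"increments":{"type":"array"},"force":{"type":"number"}},"required":["increments"]}

```bash
mkdir -p pics
cat > h.py <<'E'
from rig import manip
import numpy as np, cv2, pickle
def snap(n,f):
    s=manip.get_state(); d=manip.get_image(n); d['s']=s
    cv2.imwrite(f'pics/{f}.png',cv2.cvtColor(d['img'],cv2.COLOR_RGB2BGR)); pickle.dump(d,open(f'pics/{f}.pkl','wb')); return d
def load(f): return pickle.load(open(f'pics/{f}.pkl','rb'))
def ray(d,u,v):
    c=np.array([(u-d['cx'])/d['fx'],(v-d['cy'])/d['fy'],1])
    R=cv2.Rodrigues(np.array(d['rvec'],float))[0]; t=np.array(d['tvec'],float).ravel()
    return -R.T@t, R.T@c
def atz(d,u,v,z):
    o,r=ray(d,u,v); return o+r*(z-o[2])/r[2]
def proj(d,P):
    return cv2.projectPoints(np.array(P,float).reshape(-1,3),np.array(d['rvec'],float),np.array(d['tvec'],float),np.array([[d['fx'],0,d['cx']],[0,d['fy'],d['cy']],[0,0,1.]]),None)[0].reshape(-1,2)
E
python3 -c "
from h import *
for n in('scene','top'):
  d=snap(n,n+'0'); print(n,d['fx'],d['cx'],d['cy'],ray(d,320,240))
print(manip.get_state())"
```

```text
scene 472.11119463777885 314.19241953944345 238.90235764880572 (array([1.16452191, 0.07047298, 0.8231531 ]), array([-0.66632925, -0.07841523, -0.74162868]))
top 508.53693051264344 317.95317865279554 239.52305779876647 (array([ 0.29726126, -0.00456462,  1.15859521]), array([ 0.22324203,  0.00415109, -0.97476297]))
{'clock': 0.1, 'qpos': array([ 9.85973683e-01,  2.76549125e-01,  1.50598181e+00, -2.51656865e-05,
        1.36073378e+00, -1.20975548e-01]), 'qd': array([-0.00038545, -0.00272249, -0.00158336, -0.00020747, -0.00097211,
       -0.00126112]), 'effort': array([ 1.38233258e-04, -4.17696404e+01, -2.46404672e+01, -3.87970440e-04,
        5.73959944e-03, -1.65152875e-05]), 'position': array([0.25698972, 0.51384992, 0.23052618]), 'ee_rot': array([ 0.68797879,  0.16196888,  0.68837109, -0.16308436]), 'contact_force': array([0.28304722, 0.24294418, 0.97957962]), 'moment': array([ 0.00818502, -0.03787902,  0.03328913]), 'width': 0.08565259487136528}
```

View pics/top0.png

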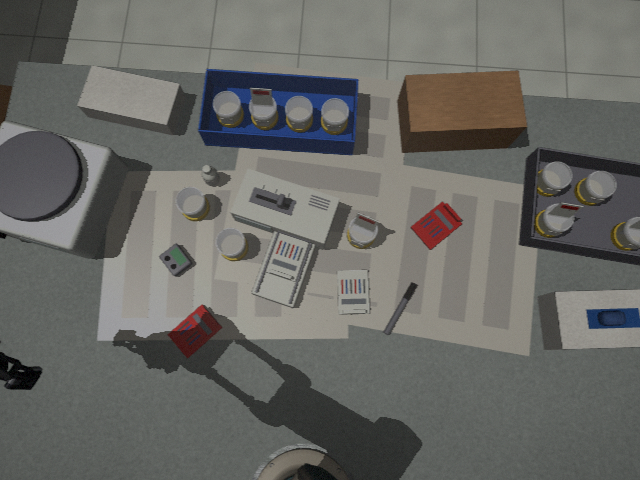

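View pics/scene0.png

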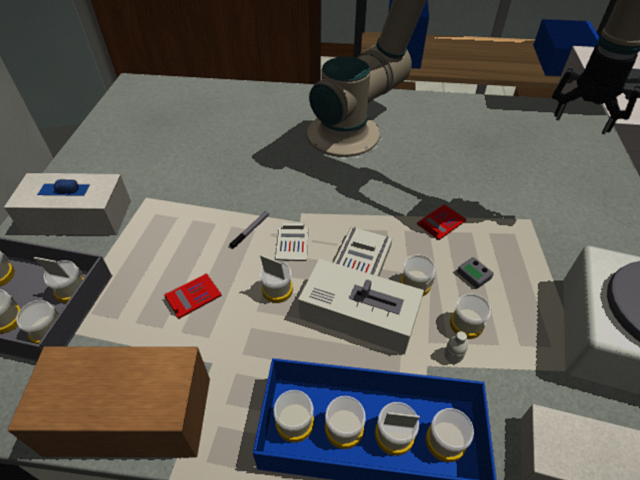

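The top view shows the robot at the bottom, with x up and y left. The reader head is near (285,208) and the lever near (280,198). Things that could be taken for the card:
- white card in the reader bed (285,262): this is the one wanted
- spare white card (353,291)
- red cards (195,331) and (437,226)

I'll check the choice in one close crop.

```bash
python3 -c "
from h import *
im=cv2.imread('pics/top0.png')[165:315,210:360]
cv2.imwrite('pics/c1.png',cv2.resize(im,(600,600),interpolation=cv2.INTER_CUBIC))"
```

```text
(no output)
```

View pics/c1.png

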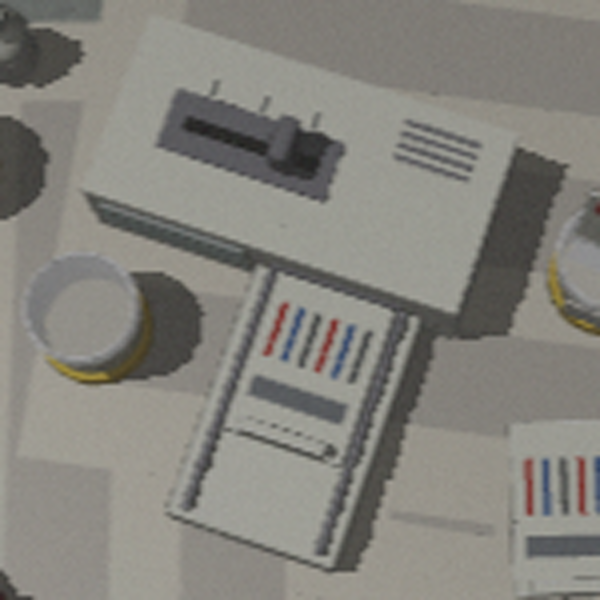

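The crop confirms it: the white card lies between the bed rails. Its ridge runs from about (235,428) to (338,455) in crop pixels, and the lever top is near (285,128). I'll fit the reader pose to its corners.

```bash
cat >> h.py <<'E'
def W(p,r): # reader mm -> world m
    p=np.atleast_2d(p)/1000.; c,s=np.cos(p_:=r[2]),np.sin(r[2])
    return np.c_[r[0]+c*p[:,0]-s*p[:,1], r[1]+s*p[:,0]+c*p[:,1], p[:,2]]
def toR(P,r):
    c,s=np.cos(r[2]),np.sin(r[2]); d=np.asarray(P)[:2]-r[:2]
    return 1000*np.array([c*d[0]+s*d[1],-s*d[0]+c*d[1],P[2]])
E
python3 -c "
from h import *
from scipy.optimize import least_squares
d=load('top0')
px=lambda a:np.array([210,165])+(np.array(a)+.5)/4-.5
M=[[110,110,70],[110,-110,70],[0,-110,70],[0,110,70],[-150,10,30],[-150,-90,30]]
C=px([(152,15),(520,135),(458,313),(82,190),(165,513),(335,572)])
s=least_squares(lambda r:(proj(d,W(M,r))-C).ravel(),[.5,0.05,-.3]); r=s.x
print(r,s.fun.reshape(-1,2).round(1)); np.save('r.npy',r)
for n,c,z in[('ridgeL',(235,428),.052),('ridgeR',(338,455),.052),('lev',(287,128),.107)]:
  P=atz(d,*px(c),z);print(n,P,toR(P,r))
for q in ([-50,-40,52],[-90,-40,52],[55,0,107]): print(q,W(q,r))
pr=proj(d,W([[-84,-15,52],[-84,-65,52],[55,0,107]],r)); print((pr-[210,165]+.5)*4)
"
```

```text
[ 0.56732901  0.09710148 -0.25797956] [[-0.1 -0.3]
 [ 0.1 -0.2]
 [-0.1  0.7]
 [ 0.   0.2]
 [ 0.1 -0.1]
 [ 0.1 -0.3]]
ridgeL [0.47147624 0.10854119 0.052     ] [-95.59933304 -13.39353888  52.        ]
ridgeR [0.46052872 0.05087759 0.052     ] [-91.47300384 -71.94191708  52.        ]
lev [0.62818556 0.0897985  0.107     ] [ 60.70584583   8.4648682  107.        ]
[-50, -40, 52] [[0.50877854 0.07118156 0.052     ]]
[-90, -40, 52] [[0.47010224 0.08138666 0.052     ]]
[55, 0, 107] [[0.62050892 0.08306947 0.107     ]]
[[245.44664759 409.72657509]
 [331.08040032 438.69059042]
 [298.71754755 142.9093412 ]]
```

```bash
python3 -c "
from h import *
from scipy.spatial.transform import Rotation as R
s=manip.get_state(); A=R.from_quat(np.roll(s['ee_rot'],-1)).as_matrix();print(A)
r=np.load('r.npy'); y=A[:,1]
print('tool y heading deg',np.degrees(np.arctan2(y[1],y[0])),'reader yaw',np.degrees(r[2]))
print('wrist',manip.get_image('wrist')['mount'])
for q in([-135,-40,0],): P=W(q,r);print(q,P,P-s['position'])
"
```

```text
[[-9.02539075e-04  4.47386551e-01  8.94340237e-01]
 [-1.40776466e-03  8.94339146e-01 -4.47387426e-01]
 [-9.99998602e-01 -1.66280521e-03 -1.77361050e-04]]
tool y heading deg 63.42382936282957 reader yaw -14.78113975263141
wrist [[ 8.31441767e-04 -2.81677926e-01  9.59508653e-01 -1.41918536e-01]
 [ 9.99999452e-01  8.45092031e-04 -6.18438967e-04 -1.01484183e-03]
 [-6.36672510e-04  9.59508641e-01  2.81678474e-01 -7.11158048e-02]
 [ 0.00000000e+00  0.00000000e+00  0.00000000e+00  1.00000000e+00]]
[-135, -40, 0] [[0.42659141 0.0928674  0.        ]] [[ 0.16960169 -0.42098253 -0.23052618]]
```

{"api": "step_arm", "payload": {
  "increments": [
    {"grip":0,"delta_pos":[0.014,-0.035,0],"twist":3},
    {"grip":0,"delta_pos":[0.014,-0.035,0],"twist":3},
    {"grip":0,"delta_pos":[0.014,-0.035,0],"twist":3},
    {"grip":0,"delta_pos":[0.014,-0.035,0],"twist":2.8},
    {"grip":0,"delta_pos":[0.014,-0.035,0],"twist":0},
    {"grip":0,"delta_pos":[0.014,-0.035,0],"twist":0},
    {"grip":0,"delta_pos":[0.014,-0.035,0],"twist":0},
    {"grip":0,"delta_pos":[0.014,-0.035,0],"twist":0},
    {"grip":0,"delta_pos":[0.014,-0.035,0],"twist":0},
    {"grip":0,"delta_pos":[0.014,-0.035,0],"twist":0}
  ]
}}

```text
clock: 0.98
position: [0.3973, 0.1626, 0.2313]
ee_rot: [0.701, 0.091, 0.701, -0.091]
contact_force: [-0.7, 1.3, 0.3]
width: 0.0001
```

{"api": "step_arm", "payload": {
  "increments": [
    {"grip":0,"delta_pos":[0.014,-0.035,0],"twist":0},
    {"grip":0,"delta_pos":[0.015,-0.036,0],"twist":0},
    {"grip":0,"delta_pos":[0,0,-0.03],"twist":0},
    {"grip":0,"delta_pos":[0,0,-0.03],"twist":0},
    {"grip":0,"delta_pos":[0,0,-0.03],"twist":0},
    {"grip":0,"delta_pos":[0,0,-0.03],"twist":0},
    {"grip":0,"delta_pos":[0,0,0],"twist":0},
    {"grip":0,"delta_pos":[0,0,0],"twist":0}
  ]
}}

```text
clock: 1.65
position: [0.425, 0.0932, 0.1105]
ee_rot: [0.7, 0.091, 0.703, -0.091]
contact_force: [0.9, 0.1, -0.8]
width: -0.0
```

```bash
cat >> h.py <<'E'
def wr(f):
    from scipy.spatial.transform import Rotation as R
    d=snap('wrist',f); s=d['s']; T=np.eye(4); T[:3,:3]=R.from_quat(np.roll(s['ee_rot'],-1)).as_matrix(); T[:3,3]=s['position']
    V=np.linalg.inv(T@np.array(d['mount'])); d['rvec']=cv2.Rodrigues(V[:3,:3])[0]; d['tvec']=V[:3,3]; pickle.dump(d,open(f'pics/{f}.pkl','wb')); return d
E
python3 -c "
from h import *
d=wr('w1'); r=np.load('r.npy'); s=d['s']; print(s['clock'],s['position'],toR(s['position'],r),s['contact_force'],s['width'])
print(proj(d,W([[-93,-15,52],[-93,-65,52],[55,-10,107],[0,-110,70],[0,-3,30],[0,-77,30]],r)))"
```

```text
1.65 [0.42503519 0.09315442 0.11049171] [-136.57794301  -40.11950875  110.49170539] [ 0.88164481  0.10691907 -0.84306108] -2.6781962469430086e-05
[[362.24249174 315.88324461]
 [287.6277713  315.76832551]
 [371.9743188  568.2824212 ]
 [224.15490829 448.24737756]
 [370.241505   404.65342984]
 [278.91815481 404.46870958]]
```

View pics/w1.png

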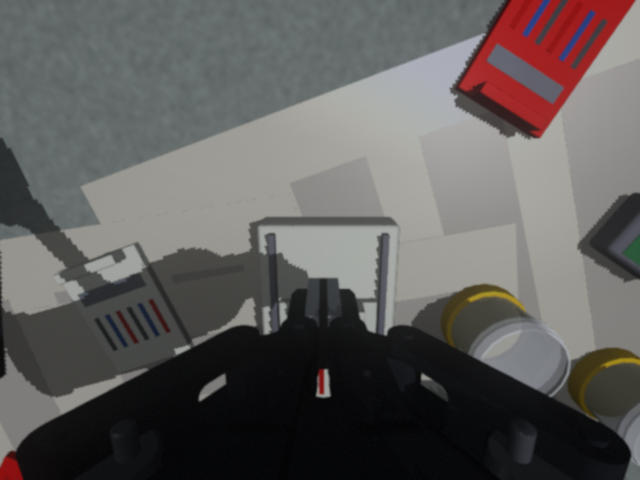

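The wrist view shows the shut fingertips at (325,285), centred between the rails at columns 270 and 385, behind the ridge. Next I'll go down and push along reader +x.

{"api": "step_arm", "payload": {
  "increments": [
    {"grip":0,"delta_pos":[0,0,-0.025],"twist":0},
    {"grip":0,"delta_pos":[0,0,-0.025],"twist":0},
    {"grip":0,"delta_pos":[0,0,-0.015],"twist":0},
    {"grip":0,"delta_pos":[0,0,-0.006],"twist":0},
    {"grip":0,"delta_pos":[0,0,0],"twist":0},
    {"grip":0,"delta_pos":[0,0,0],"twist":0}
  ]
}}

```text
clock: 2.2
position: [0.4278, 0.0935, 0.0417]
ee_rot: [0.702, 0.091, 0.7, -0.091]
contact_force: [-0.3, -0.0, 0.6]
width: 0.0001
```

{"api": "step_arm", "payload": {
  "increments": [
    {"grip":0,"delta_pos":[0.0048,-0.0013,0],"twist":0},
    {"grip":0,"delta_pos":[0.0048,-0.0013,0],"twist":0},
    {"grip":0,"delta_pos":[0.0048,-0.0013,0],"twist":0},
    {"grip":0,"delta_pos":[0.0048,-0.0013,0],"twist":0},
    {"grip":0,"delta_pos":[0.0048,-0.0013,0],"twist":0},
    {"grip":0,"delta_pos":[0.0048,-0.0013,0],"twist":0},
    {"grip":0,"delta_pos":[0.0048,-0.0013,0],"twist":0},
    {"grip":0,"delta_pos":[0.0048,-0.0013,0],"twist":0}
  ]
}}

```text
clock: 2.87
position: [0.4648, 0.0827, 0.0402]
ee_rot: [0.701, 0.091, 0.702, -0.091]
contact_force: [-1.4, -0.1, 0.4]
width: -0.0003
```

```bash
python3 -c "
from h import *
r=np.load('r.npy'); d=wr('w2'); s=d['s']; print(s['clock'],s['position'],toR(s['position'],r),s['contact_force'])"
```

```text
2.8667 [0.46480754 0.08273506 0.04021272] [-95.46350132 -40.04704237  40.21271992] [-1.42700716 -0.05640876  0.3734427 ]
```

View pics/w2.png

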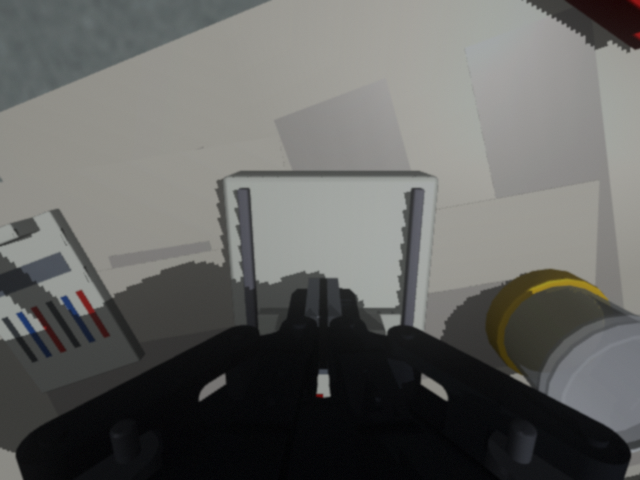

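The card's rear edge shows as a line at row 310, on both sides of the finger, so the finger is at the ridge (about 1.4 N). I'll keep pushing.

{"api": "step_arm", "payload": {
  "increments": [
    {"grip":0,"delta_pos":[0.0039,-0.001,0],"twist":0},
    {"grip":0,"delta_pos":[0.0039,-0.001,0],"twist":0},
    {"grip":0,"delta_pos":[0.0039,-0.001,0],"twist":0},
    {"grip":0,"delta_pos":[0.0039,-0.001,0],"twist":0},
    {"grip":0,"delta_pos":[0.0039,-0.001,0],"twist":0},
    {"grip":0,"delta_pos":[0.0039,-0.001,0],"twist":0},
    {"grip":0,"delta_pos":[0,0,0],"twist":0}
  ]
}}

```text
clock: 3.5
position: [0.4894, 0.0767, 0.0404]
ee_rot: [0.702, 0.091, 0.701, -0.091]
contact_force: [-0.1, -0.1, -0.1]
width: 0.0005
```

{"api": "step_arm", "payload": {
  "increments": [
    {"grip":0,"delta_pos":[0.0019,-0.0005,0],"twist":0},
    {"grip":0,"delta_pos":[0.0019,-0.0005,0],"twist":0},
    {"grip":0,"delta_pos":[0,0,0],"twist":0}
  ]
}}

```text
clock: 3.75
position: [0.4922, 0.0758, 0.0404]
ee_rot: [0.701, 0.091, 0.701, -0.091]
contact_force: [-0.8, 0.4, 0.5]
width: 0.0
```

{"api": "step_arm", "payload": {
  "increments": [
    {"grip":0,"delta_pos":[0.0019,-0.0005,0],"twist":0},
    {"grip":0,"delta_pos":[0,0,0],"twist":0}
  ]
}}

```text
clock: 3.92
position: [0.494, 0.0753, 0.0404]
ee_rot: [0.701, 0.091, 0.701, -0.091]
contact_force: [-0.0, 0.5, 0.4]
width: 0.0002
```

```bash
python3 -c "
from h import *
r=np.load('r.npy'); s=manip.get_state(); print(s['clock'],s['position'],toR(s['position'],r),s['contact_force'])"
```

```text
3.9167 [0.49402943 0.07533196 0.0403539 ] [-65.31990241 -39.7498516   40.35390164] [-0.03255122  0.53433504  0.3872661 ]
```

{"api": "step_arm", "payload": {
  "increments": [
    {"grip":0,"delta_pos":[0.0019,-0.0005,0],"twist":0},
    {"grip":0,"delta_pos":[0,0,0],"twist":0}
  ]
}}

```text
clock: 4.08
position: [0.496, 0.0748, 0.0404]
ee_rot: [0.701, 0.091, 0.701, -0.091]
contact_force: [0.4, 0.3, -0.6]
width: -0.0001
```

{"api": "step_arm", "payload": {
  "increments": [
    {"grip":0,"delta_pos":[0.0019,-0.0005,0],"twist":0},
    {"grip":0,"delta_pos":[0,0,0],"twist":0}
  ]
}}

```text
clock: 4.25
position: [0.498, 0.0743, 0.0404]
ee_rot: [0.701, 0.091, 0.701, -0.091]
contact_force: [0.8, -0.3, 0.5]
width: 0.0001
```

{"api": "step_arm", "payload": {
  "increments": [
    {"grip":0,"delta_pos":[0.0014,-0.0004,0],"twist":0},
    {"grip":0,"delta_pos":[0,0,0],"twist":0}
  ]
}}

```text
clock: 4.42
position: [0.4981, 0.0742, 0.0402]
ee_rot: [0.701, 0.091, 0.702, -0.091]
contact_force: [-2.3, 2.0, 1.3]
width: 0.0002
```

{"api": "step_arm", "payload": {
  "increments": [
    {"grip":0,"delta_pos":[0.0015,-0.0004,0],"twist":0},
    {"grip":0,"delta_pos":[0,0,0],"twist":0}
  ]
}}

```text
clock: 4.58
position: [0.4981, 0.0741, 0.0401]
ee_rot: [0.699, 0.091, 0.703, -0.091]
contact_force: [-5.1, 3.0, 4.2]
width: 0.0001
```

{"api": "step_arm", "payload": {
  "increments": [
    {"grip":0,"delta_pos":[0.001,-0.0003,0],"twist":0},
    {"grip":0,"delta_pos":[0,0,0],"twist":0},
    {"grip":0,"delta_pos":[0,0,0],"twist":0}
  ]
}}

```text
clock: 4.83
position: [0.4981, 0.0741, 0.04]
ee_rot: [0.699, 0.091, 0.704, -0.091]
contact_force: [-6.7, 3.4, 5.8]
width: 0.0003
```

```bash
python3 -c "
from h import *
r=np.load('r.npy'); d=wr('w3'); s=d['s']; print(s['clock'],s['position'],toR(s['position'],r),s['contact_force'])"
```

```text
4.8333 [0.49807093 0.07406546 0.03997612] [-61.08902128 -39.94334226  39.97612355] [-6.68416867  3.38215554  5.83686747]
```

View pics/w3.png

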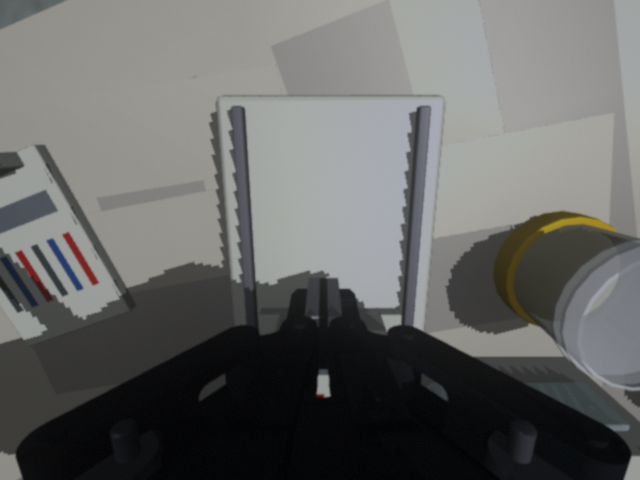

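The card stopped dead at TCP reader x −61.1 and the force rose. That matches the expected home position (ridge face at −50, finger half-width 11). Now I'll back off, lift, and turn 90° for the lever.

{"api": "step_arm", "payload": {
  "increments": [
    {"grip":0,"delta_pos":[-0.004,0.001,0],"twist":0},
    {"grip":0,"delta_pos":[-0.01,0.0027,0],"twist":0},
    {"grip":0,"delta_pos":[-0.01,0.0027,0],"twist":0},
    {"grip":0,"delta_pos":[-0.004,0.001,0],"twist":0},
    {"grip":0,"delta_pos":[0,0,0.03],"twist":0},
    {"grip":0,"delta_pos":[0,0,0.035],"twist":0},
    {"grip":0,"delta_pos":[0,0,0.035],"twist":0},
    {"grip":0,"delta_pos":[0,0,0.03],"twist":0},
    {"grip":0,"delta_pos":[0,0,0],"twist":7},
    {"grip":0,"delta_pos":[0,0,0],"twist":7}
  ]
}}

```text
clock: 5.72
position: [0.4749, 0.0808, 0.1729]
ee_rot: [0.709, 0.003, 0.705, -0.003]
contact_force: [0.1, -0.5, -0.4]
width: 0.0
```

{"api": "step_arm", "payload": {
  "increments": [
    {"grip":0,"delta_pos":[0.0135,-0.0041,0],"twist":7},
    {"grip":0,"delta_pos":[0.0135,-0.0041,0],"twist":7},
    {"grip":0,"delta_pos":[0.0135,-0.0041,0],"twist":7},
    {"grip":0,"delta_pos":[0.0135,-0.0041,0],"twist":7},
    {"grip":0,"delta_pos":[0.0135,-0.0041,0],"twist":7},
    {"grip":0,"delta_pos":[0.0135,-0.0041,0],"twist":7},
    {"grip":0,"delta_pos":[0.0135,-0.0041,0],"twist":7},
    {"grip":0,"delta_pos":[0.0135,-0.0041,0],"twist":7},
    {"grip":0,"delta_pos":[0.0135,-0.0041,0],"twist":7},
    {"grip":0,"delta_pos":[0.0135,-0.0041,0],"twist":7}
  ]
}}

```text
clock: 6.55
position: [0.6089, 0.0597, 0.1689]
ee_rot: [0.584, -0.401, 0.599, 0.373]
contact_force: [0.9, -0.0, 0.1]
width: -0.0001
```

{"api": "step_arm", "payload": {
  "increments": [
    {"grip":0,"delta_pos":[0,0,0],"twist":6},
    {"grip":0,"delta_pos":[0,0,0],"twist":0},
    {"grip":0,"delta_pos":[0,0,0],"twist":0}
  ]
}}

```text
clock: 6.8
position: [0.6043, 0.0878, 0.1658]
ee_rot: [0.564, -0.432, 0.589, 0.385]
contact_force: [0.1, -0.3, 0.0]
width: 0.0001
```

```bash
python3 -c "
from h import *
r=np.load('r.npy'); d=wr('w4'); s=d['s']; print(s['clock'],s['position'],toR(s['position'],r),s['ee_rot'],s['contact_force'])
snap('top','top1');im=cv2.imread('pics/top1.png')[165:315,210:360]
b=cv2.resize(im,(480,480),interpolation=cv2.INTER_CUBIC); a=cv2.resize(cv2.imread('pics/w4.png')[:,160:480],(320,480))
cv2.imwrite('pics/c2.png',np.hstack([a,b]))"
```

```text
6.8 [0.60428154 0.08778985 0.16583129] [ 38.10533336   0.42412267 165.8312859 ] [ 0.56429547 -0.43201887  0.58860071  0.3853304 ] [ 0.09905161 -0.31874464  0.02695456]
```

View pics/c2.png

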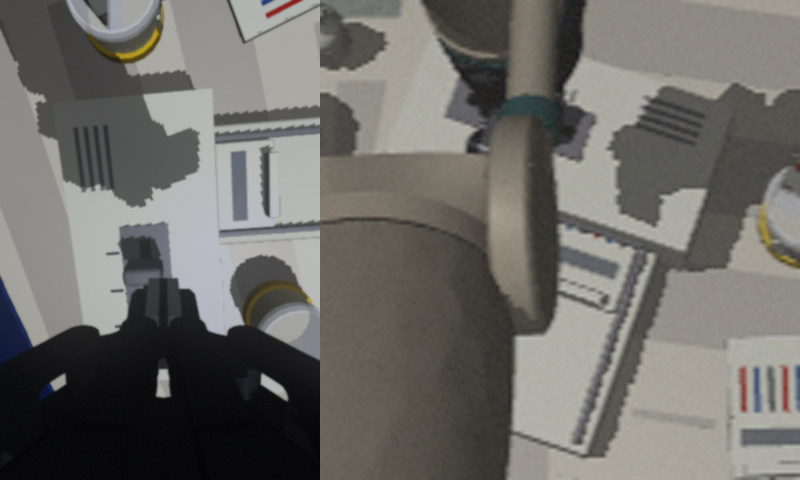

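The ridge is still at home in the top view (about (585,293) in the mosaic). The lever is in its start place, near (143,262) in the wrist half. But the tool pose is off: it stands tilted and 48 mm from where I commanded it, so I'll check the joints.

```bash
python3 -c "
from h import *
from scipy.spatial.transform import Rotation as R
s=manip.get_state(); print(s['qpos'],s['qd'],s['position']);print(R.from_quat(np.roll(s['ee_rot'],-1)).as_matrix().round(3))"
```

```text
[ 0.07245293  0.37144904  1.52975958 -0.07906857  1.23591978 -2.70364008] [-0.01686643 -0.00392165 -0.00251124  0.00034269  0.00134418 -0.00141683] [0.60460833 0.0862023  0.16632531]
[[ 0.011 -0.943  0.334]
 [-0.074  0.332  0.94 ]
 [-0.997 -0.035 -0.066]]
```

Joint 6 reached its range end. I'll turn back the other way (−180°), which leaves the jaw line the same and gives plenty of range.

{"api": "step_arm", "payload": {
  "increments": [
    {"grip":0,"delta_pos":[0,0,0.002],"twist":-7},
    {"grip":0,"delta_pos":[0,0,0.002],"twist":-7},
    {"grip":0,"delta_pos":[0,0,0],"twist":-7},
    {"grip":0,"delta_pos":[0,0,0],"twist":-7},
    {"grip":0,"delta_pos":[0,0,0],"twist":-7},
    {"grip":0,"delta_pos":[0,0,0],"twist":-7},
    {"grip":0,"delta_pos":[0,0,0],"twist":-7},
    {"grip":0,"delta_pos":[0,0,0],"twist":-7},
    {"grip":0,"delta_pos":[0,0,0],"twist":-7},
    {"grip":0,"delta_pos":[0,0,0],"twist":-7}
  ]
}}

```text
clock: 7.73
position: [0.605, 0.0851, 0.1706]
ee_rot: [0.684, -0.013, 0.73, -0.012]
contact_force: [0.5, 0.1, -0.1]
width: -0.0001
```

{"api": "step_arm", "payload": {
  "increments": [
    {"grip":0,"delta_pos":[0,0,0],"twist":-7},
    {"grip":0,"delta_pos":[0,0,0],"twist":-7},
    {"grip":0,"delta_pos":[0,0,0],"twist":-7},
    {"grip":0,"delta_pos":[0,0,0],"twist":-7},
    {"grip":0,"delta_pos":[0,0,0],"twist":-7},
    {"grip":0,"delta_pos":[0,0,0],"twist":-7},
    {"grip":0,"delta_pos":[0,0,0],"twist":-7},
    {"grip":0,"delta_pos":[0,0,0],"twist":-7},
    {"grip":0,"delta_pos":[0,0,0],"twist":-7},
    {"grip":0,"delta_pos":[0,0,0],"twist":-7}
  ]
}}

```text
clock: 8.57
position: [0.605, 0.085, 0.1706]
ee_rot: [0.553, 0.408, 0.605, -0.402]
contact_force: [0.2, 0.0, 0.3]
width: -0.0002
```

{"api": "step_arm", "payload": {
  "increments": [
    {"grip":0,"delta_pos":[0,0,0],"twist":-7},
    {"grip":0,"delta_pos":[0,0,0],"twist":-7},
    {"grip":0,"delta_pos":[0,0,0],"twist":0},
    {"grip":0,"delta_pos":[0,0,0],"twist":0}
  ]
}}

```text
clock: 8.9
position: [0.6049, 0.0853, 0.1707]
ee_rot: [0.502, 0.476, 0.553, -0.464]
contact_force: [0.5, -0.2, -0.2]
width: 0.0001
```

```bash
cat > st.py <<'E'
from h import *
from scipy.spatial.transform import Rotation as R
r=np.load('r.npy');s=manip.get_state(); A=R.from_quat(np.roll(s['ee_rot'],-1)).as_matrix()
print(s['clock'],s['qpos'].round(3),s['position'].round(4),'reader',toR(s['position'],r).round(1),'ydir',np.degrees(np.arctan2(A[1,1],A[0,1])).round(1),A[:,0].round(3),s['contact_force'].round(1))
E
python3 st.py
```

```text
8.9 [-0.01   0.386  1.496  0.063  1.303 -0.144] [0.6049 0.0853 0.1707] reader [ 39.3  -1.8 170.7] ydir 6.7 [-0.041  0.061 -0.997] [ 0.5 -0.2 -0.2]
```

{"api": "step_arm", "payload": {
  "increments": [
    {"grip":0,"delta_pos":[0.001,-0.0115,0],"twist":-7},
    {"grip":0,"delta_pos":[0.001,-0.0115,0],"twist":-7},
    {"grip":0,"delta_pos":[0.001,-0.0115,0],"twist":-7},
    {"grip":0,"delta_pos":[0.001,-0.0115,0],"twist":-0.5},
    {"grip":0,"delta_pos":[0,0,0],"twist":0},
    {"grip":0,"delta_pos":[0,0,0],"twist":0}
  ]
}}

```text
clock: 9.4
position: [0.6091, 0.0399, 0.1704]
ee_rot: [0.407, 0.571, 0.455, -0.549]
contact_force: [0.8, 0.1, 0.5]
width: -0.0003
```

```bash
python3 st.py; python3 -c "
from h import *
d=wr('w5'); r=np.load('r.npy')
for y in(0,6,12,30,60): print(y,proj(d,W([[42,y,107],[68,y,107]],r)).round(0).tolist())"
```

```text
9.4 [-0.091  0.374  1.514  0.074  1.277  0.145] [0.6091 0.0399 0.1704] reader [ 55.  -44.7 170.4] ydir -14.8 [-0.016  0.073 -0.997] [0.8 0.1 0.5]
0 [[305.0, 187.0], [347.0, 187.0]]
6 [[305.0, 177.0], [347.0, 177.0]]
12 [[305.0, 167.0], [347.0, 167.0]]
30 [[305.0, 137.0], [348.0, 137.0]]
60 [[304.0, 83.0], [349.0, 83.0]]
```

View pics/w5.png

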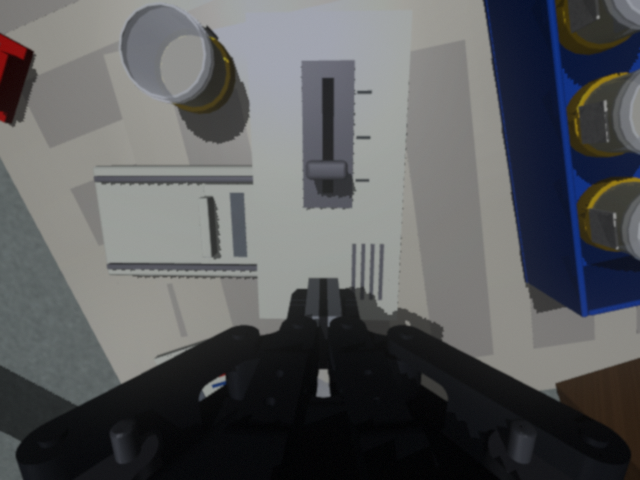

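The lever top is centred at (327,168), which puts it at reader y ≈ 10, its start place. It lines up with the finger column at 325. The ridge at (210,228) is home. Now I'll go down and push along reader +y.

{"api": "step_arm", "payload": {
  "increments": [
    {"grip":0,"delta_pos":[0,0,-0.03],"twist":0},
    {"grip":0,"delta_pos":[0,0,-0.03],"twist":0},
    {"grip":0,"delta_pos":[0,0,-0.018],"twist":0},
    {"grip":0,"delta_pos":[0,0,0],"twist":0},
    {"grip":0,"delta_pos":[0.002,0.0077,0],"twist":0},
    {"grip":0,"delta_pos":[0.002,0.0077,0],"twist":0},
    {"grip":0,"delta_pos":[0.002,0.0077,0],"twist":0},
    {"grip":0,"delta_pos":[0,0,0],"twist":0}
  ]
}}

```text
clock: 10.12
position: [0.6167, 0.0657, 0.0941]
ee_rot: [0.408, 0.572, 0.454, -0.548]
contact_force: [-0.4, 0.0, 0.7]
width: 0.0002
```

```bash
python3 st.py
```

```text
10.1167 [-0.049  0.447  1.601  0.081  1.112  0.173] [0.6167 0.0657 0.0941] reader [ 55.7 -17.8  94.1] ydir -14.8 [-0.013  0.073 -0.997] [-0.4  0.   0.7]
```

{"api": "step_arm", "payload": {
  "increments": [
    {"grip":0,"delta_pos":[0.0013,0.0048,0],"twist":0},
    {"grip":0,"delta_pos":[0.0013,0.0048,0],"twist":0},
    {"grip":0,"delta_pos":[0.0013,0.0048,0],"twist":0},
    {"grip":0,"delta_pos":[0.0013,0.0048,0],"twist":0},
    {"grip":0,"delta_pos":[0.0013,0.0048,0],"twist":0},
    {"grip":0,"delta_pos":[0.0013,0.0048,0],"twist":0},
    {"grip":0,"delta_pos":[0.0013,0.0048,0],"twist":0},
    {"grip":0,"delta_pos":[0.0013,0.0048,0],"twist":0},
    {"grip":0,"delta_pos":[0.0013,0.0048,0],"twist":0},
    {"grip":0,"delta_pos":[0.0013,0.0048,0],"twist":0}
  ]
}}

```text
clock: 10.95
position: [0.628, 0.1117, 0.0924]
ee_rot: [0.406, 0.571, 0.454, -0.55]
contact_force: [-0.9, -0.9, 0.6]
width: -0.0002
```

{"api": "step_arm", "payload": {
  "increments": [
    {"grip":0,"delta_pos":[0.0008,0.0029,0],"twist":0},
    {"grip":0,"delta_pos":[0.0005,0.0019,0],"twist":0},
    {"grip":0,"delta_pos":[0,0,0],"twist":0}
  ]
}}

```text
clock: 11.2
position: [0.6294, 0.1173, 0.0922]
ee_rot: [0.406, 0.572, 0.455, -0.549]
contact_force: [-0.8, -0.3, 0.8]
width: 0.0
```

{"api": "step_arm", "payload": {
  "increments": [
    {"grip":0,"delta_pos":[0.0005,0.0019,0],"twist":0},
    {"grip":0,"delta_pos":[0.0005,0.0019,0],"twist":0},
    {"grip":0,"delta_pos":[0,0,0],"twist":0}
  ]
}}

```text
clock: 11.45
position: [0.6302, 0.1204, 0.0922]
ee_rot: [0.406, 0.571, 0.454, -0.549]
contact_force: [-0.5, 0.8, -0.3]
width: -0.0001
```

```bash
python3 st.py
```

```text
11.45 [0.038 0.476 1.553 0.081 1.127 0.264] [0.6302 0.1204 0.0922] reader [54.9 38.6 92.2] ydir -14.9 [-0.017  0.073 -0.997] [-0.5  0.8 -0.3]
```

{"api": "step_arm", "payload": {
  "increments": [
    {"grip":0,"delta_pos":[0.0005,0.0019,0],"twist":0},
    {"grip":0,"delta_pos":[0,0,0],"twist":0}
  ]
}}

```text
clock: 11.62
position: [0.6306, 0.1216, 0.0922]
ee_rot: [0.407, 0.571, 0.454, -0.55]
contact_force: [-1.3, -2.2, -0.1]
width: -0.0001
```

{"api": "step_arm", "payload": {
  "increments": [
    {"grip":0,"delta_pos":[0.0005,0.0019,0],"twist":0},
    {"grip":0,"delta_pos":[0,0,0],"twist":0}
  ]
}}

```text
clock: 11.78
position: [0.6308, 0.1224, 0.0922]
ee_rot: [0.407, 0.57, 0.454, -0.55]
contact_force: [-1.5, -5.0, -0.0]
width: -0.0001
```

{"api": "step_arm", "payload": {
  "increments": [
    {"grip":0,"delta_pos":[0.0004,0.0015,0],"twist":0},
    {"grip":0,"delta_pos":[0,0,0],"twist":0}
  ]
}}

```text
clock: 11.95
position: [0.6315, 0.1249, 0.0922]
ee_rot: [0.406, 0.571, 0.454, -0.55]
contact_force: [-0.6, -0.7, -1.2]
width: -0.0001
```

```bash
python3 st.py
```

```text
11.95 [0.046 0.479 1.548 0.08  1.129 0.272] [0.6315 0.1249 0.0922] reader [54.9 43.3 92.2] ydir -14.9 [-0.017  0.072 -0.997] [-0.6 -0.7 -1.2]
```

The force rose to 5 N and then dropped, so that was the last hump. I'll go on to the hard stop.

{"api": "step_arm", "payload": {
  "increments": [
    {"grip":0,"delta_pos":[0.0004,0.0015,0],"twist":0},
    {"grip":0,"delta_pos":[0,0,0],"twist":0}
  ]
}}

```text
clock: 12.12
position: [0.6322, 0.1277, 0.0923]
ee_rot: [0.406, 0.572, 0.454, -0.549]
contact_force: [-0.6, -0.6, -1.0]
width: 0.0004
```

{"api": "step_arm", "payload": {
  "increments": [
    {"grip":0,"delta_pos":[0.0004,0.0015,0],"twist":0},
    {"grip":0,"delta_pos":[0,0,0],"twist":0}
  ]
}}

```text
clock: 12.28
position: [0.6324, 0.1284, 0.0923]
ee_rot: [0.407, 0.571, 0.454, -0.55]
contact_force: [-0.0, -3.2, -0.3]
width: -0.0001
```

{"api": "step_arm", "payload": {
  "increments": [
    {"grip":0,"delta_pos":[0.0004,0.0015,0],"twist":0},
    {"grip":0,"delta_pos":[0,0,0],"twist":0}
  ]
}}

```text
clock: 12.45
position: [0.6324, 0.1285, 0.0923]
ee_rot: [0.407, 0.57, 0.454, -0.55]
contact_force: [-2.5, -5.4, 1.8]
width: 0.0
```

```bash
python3 st.py
```

```text
12.45 [0.053 0.481 1.544 0.078 1.132 0.279] [0.6324 0.1285 0.0923] reader [54.9 47.  92.3] ydir -14.9 [-0.018  0.069 -0.997] [-2.5 -5.4  1.8]
```

{"api": "step_arm", "payload": {
  "increments": [
    {"grip":0,"delta_pos":[0.0006,0.0024,0],"twist":0},
    {"grip":0,"delta_pos":[0,0,0],"twist":0},
    {"grip":0,"delta_pos":[0,0,0],"twist":0}
  ]
}}

```text
clock: 12.7
position: [0.6324, 0.1287, 0.0923]
ee_rot: [0.408, 0.569, 0.453, -0.551]
contact_force: [-3.4, -11.0, 3.4]
width: 0.0
```

{"api": "step_arm", "payload": {
  "increments": [
    {"grip":0,"delta_pos":[-0.0018,-0.0068,0],"twist":0},
    {"grip":0,"delta_pos":[-0.004,-0.015,0],"twist":0},
    {"grip":0,"delta_pos":[-0.008,-0.03,0],"twist":0},
    {"grip":0,"delta_pos":[-0.008,-0.03,0],"twist":0},
    {"grip":0,"delta_pos":[0,0,0.026],"twist":0},
    {"grip":0,"delta_pos":[0,0,0.026],"twist":0},
    {"grip":0,"delta_pos":[0,0,0.026],"twist":0},
    {"grip":0,"delta_pos":[0,0,0],"twist":0},
    {"grip":0,"delta_pos":[0,0,0],"twist":0}
  ]
}}

```text
clock: 13.45
position: [0.6129, 0.0503, 0.1723]
ee_rot: [0.407, 0.573, 0.453, -0.548]
contact_force: [-0.1, 0.3, -0.3]
width: -0.0002
```

```bash
python3 st.py; python3 -c "
from h import *
d=wr('w6'); r=np.load('r.npy')
for y in(50,54,60,66): print(y,proj(d,W([[42,y,107],[68,y,107]],r)).round(0).tolist())
print(proj(d,W([[-50,-40,52],[-42,-40,52]],r)))"
```

```text
13.45 [-0.074  0.376  1.506  0.075  1.277  0.165] [0.6129 0.0503 0.1723] reader [ 56.  -33.7 172.3] ydir -14.9 [-0.012  0.073 -0.997] [-0.1  0.3 -0.3]
50 [[302.0, 122.0], [345.0, 121.0]]
54 [[302.0, 115.0], [346.0, 114.0]]
60 [[302.0, 104.0], [346.0, 104.0]]
66 [[302.0, 93.0], [346.0, 93.0]]
[[199.27028679 243.66592848]
 [208.81307267 243.71653438]]
```

View pics/w6.png

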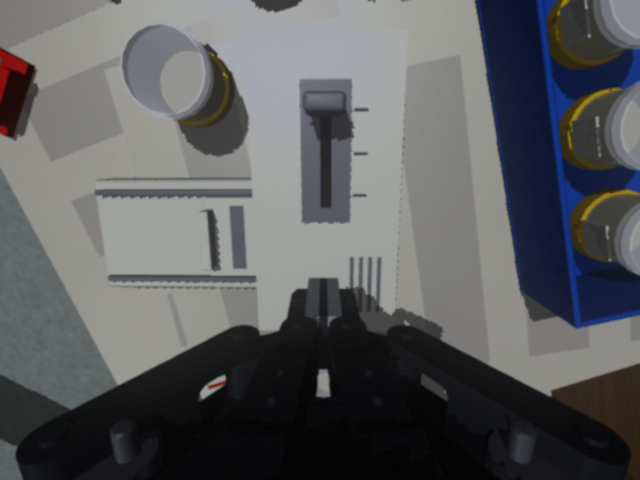

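The wrist view shows the lever top at rows 91–108 (y ≈ 60–62), beside the last mark. The ridge is at columns 202–211, against 199–209 predicted for home. I'll hand the job in.

```bash
python3 -c "
from rig import manip
print(manip.sign_off())"
```

```text
the job is handed in; nothing more can be done
None
```

The card is home and the lever is at its second stop. I handed the job in at about 13.5 s, with the arm clear of everything.

- **Card:** I pushed it by the ridge with the shut fingertips until it stopped dead, with the force rising to about 8 N. The finger position put the ridge's rear face about 50 mm in front of the head, which is home. The last picture agrees to within about 3 mm.
- **Lever:** After backing off the card, I pushed the lever over its last hump (about 5 N, then a drop) to the hard stop, where 11 N moved it no further. It stayed there when I withdrew, and the last picture puts it at reader y ≈ 60–62 mm, beside the last mark.
- **What went wrong:** The turn before the lever push took joint 6 to its range end. It read −2.704 against the listed −2.70, which may count as passing its range. I turned it back the other way. That left the tool tilted about 4° for the lever push, with no visible effect.
- **Other objects:** I felt no unexpected contact. I took no final overview picture of the whole bench; the part in the last wrist view, including the cup beside the bed, looked undisturbed.

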